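# Take the brass adapter out of the calibration case

### The arm

A 7-joint arm with a two-finger parallel gripper is mounted at the origin on the work surface. World frame = base frame: x ahead of the robot, y to its left, z up, the work surface at z = 0. Lengths are in mm, angles in rad, forces in N, time in s.
With the tool pointing down it reaches from about 400 to 875 mm from the base axis. Payload 4.4 kg.
Tool frame: the origin (TCP) lies midway between the tips of the shut fingers; the grasp point (between the pads) lies 19 mm behind it; z points along the fingers, y is the line along which they close (so a half turn about z gives the same grasp; the last joint's range is limited). The gripper opens to 85 mm and grips with 20 to 120 N. Pads are 22 mm wide; open, the fingers measure 114 mm over their backs; the gripper's body (76 mm by 85 mm) begins 54 mm behind the grasp point. The pads swing forward as they close: fully open they stand 13 mm farther back than shut.
Start: joints at [1.07, 0.628, 0.038, 1.517, -0.027, 0.996, -0.02], TCP at [273.827, -589.522, 231.313] pointing down, gripper open.
Joint ranges: [-3.06, 3.06], [-0.37, 2.12], [-1.25, 1.32], [0.18, 2.47], [-1.1, 4.24], [0.23, 1.98], [-2.94, 2.94]. Speed limits (rad/s): [2.57, 2.57, 3.14, 3.14, 3.14, 3.14, 3.14].

### API

Orientations are given as [roll, pitch, yaw] about the fixed x, y, z axes, in that order (R = Rz(yaw) Ry(pitch) Rx(roll)).
In Python, from cell import telemetry, eyes, ctrl, finder gives the robot as it stands.
- The arm moves only by the tool move_arm, never from a script. Its argument "steps" is a list of rows, each a list of 7 numbers: the turn, a rotation vector about the world's x, y, z in degrees, then the shift along the world's x, y, z in m, then the finger opening in m, from 0 to 0.0854. A call has 1 to 5 rows; each row shifts and turns the commanded pose from where the row before left it; what a row does not reach is not made up. A row lasts 1/10 s, in which the tool goes at most 50 mm and 8.59 degrees, less where a joint would pass 70% of its speed; a pose out of reach is approached as far as the arm can. A call with a gripper value outside its range is refused whole. The fingers move at their own pace and stop on an object; the grip force is fixed at half the most. Time passes only in rows, so rows that do not move let the fingers close. It gives the time, the measured TCP pose, the force, the opening and the grip force at its end, in the units of the state.
- telemetry.read_state(): the state, without advancing time (a new reading comes with each control period).
- eyes.get_image(name): name is "scene" or "top"; returns (picture, depth): 480x640x3 uint8, blue, green, red; 480x640 float32, mm along the optical axis (not along the pixel's ray), 0 where there is no reading.
- eyes.calibration(name): a dict with "fx", "fy", "cx", "cy" (pixels), "position" and "attitude" of the camera in the world. Camera axes: x right, y down, z forward; pixel columns grow to the right and rows downward; lengths in mm; the calibration is good to about 2 mm. A picture is of the moment at which its call begins. calibration takes no time and is no camera call.
- ctrl.finish_job(): hands the job in; it is judged then, once.
Trained networks look in the newest picture that a camera, given by its name, has taken for a name from the list of things; names that differ only in an ending like _2 or _b are one class to them, and where a whole thing is asked for, a point or a joint stands for the part that bears it (a point fixed in the world has none). Each returns a list of dicts, best first, with "confidence" (0 to 1); they miss things now and then, are a little off and sometimes report something else, mostly with a low value. They report only what shows in the picture. A call takes as long as a camera call. They do not tell look-alikes from the thing itself.
- finder.boxes_of(camera, name): "location" ([x, y, z] in mm, in the coordinates of the camera as it stood for that picture, good to about 4 mm: the middle of the surface that is visible of it).
- finder.cut_out(camera, name): "mask" (480x640 bool, what is visible of it).
- finder.pinpoint(camera, name): "location" ([x, y, z] in mm, in the coordinates of the camera as it stood for that picture, good to about 4 mm: a listed point, or the origin of a listed thing).
The state is a dict: "clock": time; "qpos": joint angles; "qd": joint speeds; "tau": joint torques, N m; "eef_pos": TCP position; "tool_rot": TCP orientation; "force": force on the tool from outside, world axes, zero at the start; "torque": the same for the moment, N m; "width": finger opening in mm; "gripper_force": force on a finger pad.
Only numpy, scipy, OpenCV 4.12 (cv2) and the standard library are available. Lean on these libraries where they do the work, as an engineer would, in place of code of your own. Each camera call takes 0.05 s, during which the arm holds its last target. There are 200 camera calls.

### The job

Open the blue case by the bar on its lid, past the balance point, so that the lid stays open by itself. Then lift out the brass adapter and set it down, not dropped, upright in the shallow black-lined tray, leaving the steel adapter in its pocket and the blue case open.

Things in the scene. Friction and masses are not known exactly. Their poses are not given: they have to be found in the camera images.
- blue_lid (a joint): Hinge of the blue case's lid, rad: 0 shut (at the start), 1.95 open on its stop, leaning back. No latch, almost no friction: below about 1.3 it falls shut, above about 1.45 falls open. The case is fixed, 140 mm front to hinge, 180 mm wide, tub 50 mm tall, hollow lid 20 mm more. A shut grey case of the same shape nearby has no part in the job.
- blue_lid_handle (a point): Middle of the black bar handle (round) on the blue lid: 11 mm thick, 90 mm long, axis 35 mm off the lid's face (29 mm gap), 12 mm behind its front edge, 105 mm up when shut. Frame turns with the lid: y along the bar, x towards the hinge, z out of the lid. Hinge axis (parallel to y) at x +128, z -55 mm. The bar turns in the fingers, which can stay pointing down; let go opening them only a little.
- brass_adapter_mid (a point): Centre of the upright brass adapter, z up: 56 mm tall, 0.22 kg; foot 24 mm across, 10 high; body to grip 30 across, 34 high; neck 20 across, 12 high. Stands loose in one of two 6 mm deep pockets in the blue case's black foam, centre 34 mm above the bench, 22 above the foam, 16 below the tub's rim. 25 mm free all round; the other pocket is 90 mm away along the hinge.
- steel_adapter_mid (a point): Centre of the steel adapter, same shape and size but silver, in the other pocket of the blue case. It stays there. Which pocket holds which varies.
- tray: Shallow square aluminium tray with a black rubber floor, fixed to the bench, 150 x 150 mm outside, walls 3 mm thick and 12 mm tall. Origin: centre of its underside; its inner floor lies 3 mm above that; z up.
Mind the look-alikes: they are no part of the job. What is shaped like the tray but brown is not meant. There is more than one size of the part that bears blue_lid; the job needs the largest.

How it is judged:
By the outcome, as a careful person would: the job done as asked, in the order asked, and still so for the second after the job is handed in, with the robot touching nothing.
It also fails if it takes over 59 s, if anything falls off the work surface, if the arm or the gripper's body presses on something with over 40 N, if the wrist force passes 120 N, or if a joint passes its speed limit or range.

## Working session

There is one attempt and no reset: what is moved stays moved. The work goes in short steps, Python scripts to look and compute and a tool call to move; the robot and the scene stay as the last step left them, time stands still between calls to the robot, and variables do not carry over. Pictures are saved under pics/ and viewed, at most 10 in all, crops included, and the job is handed in when it is done.

Besides the shell and the picture viewer there is one more tool, called after "Call:" as a command line: name --pt "numbers of a row" for each row, then --argument value for the rest. move_arm: Moves the arm, as the interface text tells. Its arguments: {"type":"object","properties":{"steps":{"type":"array"}},"required":["steps"]}

```bash
mkdir -p pics; cat > h.py <<'E'
import numpy as np, cv2
from cell import telemetry, eyes, ctrl, finder
from scipy.spatial.transform import Rotation as R
def T(cam):
    c=eyes.calibration(cam); return c,np.array(c["position"],float),c["attitude"]
def rot(a):
    a=np.array(a,float)
    return a if a.shape==(3,3) else (R.from_euler('xyz',a).as_matrix() if a.size==3 else R.from_quat(a).as_matrix())
def w(cam,p):
    c,t,a=T(cam); return rot(a)@np.array(p,float)+t
def cloud(cam,d):
    c,t,a=T(cam); v,u=np.indices(d.shape)
    P=np.stack([(u-c["cx"])/c["fx"]*d,(v-c["cy"])/c["fy"]*d,d],-1)
    return P@rot(a).T+t
E
python3 - <<'E'
from h import *
s=telemetry.read_state(); print(s)
for c in("scene","top"):
    print(eyes.calibration(c))
    im,d=eyes.get_image(c); cv2.imwrite(f"pics/{c}0.png",im)
    for n in("blue_lid_handle","tray"):
        for r in finder.pinpoint(c,n)[:4]: print(c,n,round(r["confidence"],2),w(c,r["location"]).round(0))
E
```

```text
{'clock': 0.0, 'qpos': array([ 1.07021934,  0.62933597,  0.03845841,  1.51842239, -0.0269988 ,
        0.99635626, -0.01997789]), 'qd': array([-9.07120611e-04,  2.36006290e-03,  2.62940533e-04, -7.71380530e-05,
       -1.03130294e-03, -1.88129746e-03, -5.67932050e-04]), 'tau': array([ 1.05508570e-03, -5.63378727e+01,  1.22606557e+00, -1.93445259e+01,
        1.08968068e-02,  1.04820920e-02,  7.54333342e-07]), 'eef_pos': array([ 273.51665511, -588.90748818,  230.37862949]), 'tool_rot': array([-3.13958955e+00,  3.81568247e-05,  4.34785238e-01]), 'force': array([-0.17822154,  0.08602329,  0.2802016 ]), 'torque': array([ 0.00187544, -0.04219688,  0.01988663]), 'gripper_force': 0.0, 'width': 85.471082453728}
{'fx': 488.9251827406676, 'fy': 488.9251827406676, 'cx': 312.9362347207272, 'cy': 243.88060378819952, 'position': array([1010.68925365, -503.5251589 ,  782.63026433]), 'attitude': array([-2.28552541, -0.01910207,  0.77943743])}
scene blue_lid_handle 0.9 [392. 286. 109.]
scene blue_lid_handle 0.8 [585. 466.  71.]
scene blue_lid_handle 0.63 [391. 522.  77.]
scene tray 0.86 [491.  24.   2.]
scene tray 0.7 [222. 331.   1.]
scene tray 0.57 [709. 217.  -1.]
{'fx': 499.5245124121777, 'fy': 499.5245124121777, 'cx': 319.8743193658325, 'cy': 228.4194172830949, 'position': array([ 273.18497287,  101.13327566, 1080.14417712]), 'attitude': array([-2.95241936,  0.00855729, -1.59352145])}
top blue_lid_handle 0.94 [394. 286. 110.]
top blue_lid_handle 0.84 [585. 466.  80.]
top tray 0.76 [494.  24.  -1.]
top tray 0.69 [221. 328.  -0.]
top tray 0.61 [710. 219.  -1.]
```

View pics/scene0.png

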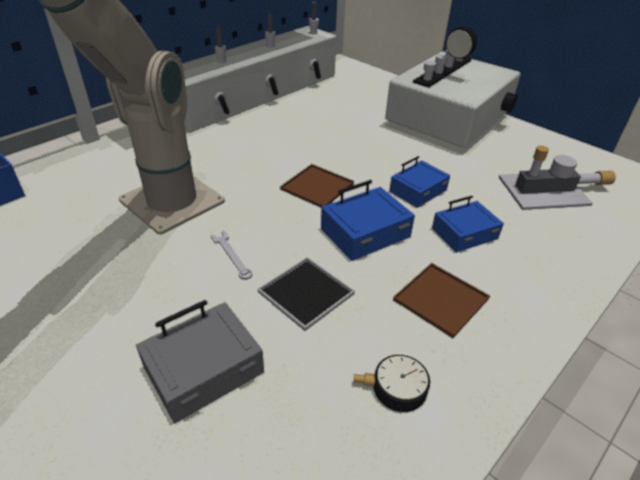

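View pics/top0.png

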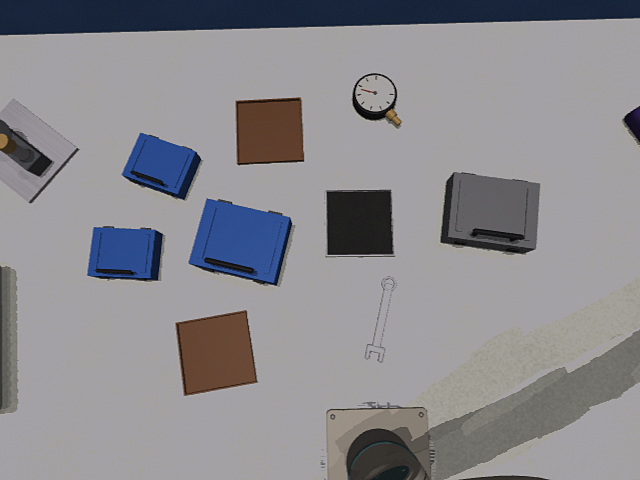

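The scene shot shows the large blue case at about (367,220), with its handle on the robot's side. The black-lined tray is at (306,292); two brown trays, a grey case and two smaller blue cases are decoys. In the top shot the blue bar runs from about (205,261) to (254,271) and the tray is at (360,223).

```bash
python3 - <<'E'
from h import *
for c in("top","scene"):
    im,d=eyes.get_image(c); P=cloud(c,d)
    near=np.hypot(P[...,0]-393,P[...,1]-286)<60
    m=near&(P[...,2]>95)&(P[...,2]<125)
    q=P[m]; 
    (cx,cy),(a,b),ang=cv2.minAreaRect(q[:,:2].astype(np.float32))
    e=np.linalg.svd(q[:,:2]-q[:,:2].mean(0),full_matrices=False)[2][0]
    print(c,"bar",len(q),np.median(q,0).round(1),(cx,cy),(a,b),ang,np.degrees(np.arctan2(e[1],e[0])),"ztop",np.percentile(q[:,2],95))
    hsv=cv2.cvtColor(im,cv2.COLOR_BGR2HSV)
    blue=(hsv[...,0]>105)&(hsv[...,0]<130)&(hsv[...,1]>120)&(P[...,2]>62)&(P[...,2]<80)&(np.hypot(P[...,0]-460,P[...,1]-275)<140)
    q=P[blue]; print("lid",cv2.minAreaRect(q[:,:2].astype(np.float32)),np.median(q[:,2]))
    dark=(hsv[...,2]<70)&(np.hypot(P[...,0]-492,P[...,1]-24)<105)&(P[...,2]<20)
    print("tray",cv2.minAreaRect(P[dark][:,:2].astype(np.float32)))
E
```

```text
top bar 279 [390.7 286.1 109.4] (391.38671875, 286.89630126953125) (99.50423431396484, 11.018908500671387) 75.80301666259766 75.6906961336504 ztop 112.14654517614963
lid ((447.23199462890625, 271.66107177734375), (178.74557495117188, 140.1114501953125), 75.63346862792969) 70.1859056792427
tray ((490.0040283203125, 19.045318603515625), (141.76719665527344, 148.66990661621094), 89.18637084960938)
scene bar 171 [393.5 282.4 109.3] (393.5401306152344, 285.259765625) (98.85639953613281, 11.653719902038574) 75.11370086669922 -104.55880676446507 ztop 113.47661609099839
lid ((449.416748046875, 269.8863830566406), (181.11752319335938, 142.88670349121094), 75.07962799072266) 71.84354792058343
tray ((488.709228515625, 24.67963409423828), (139.0889434814453, 139.08871459960938), 88.63937377929688)
```

Call:
move_arm --pt "0 0 8 0.04 0.03 0 0.0854" --pt "0 0 8 0.035 0.035 0 0.0854" --pt "0 0 8 0.03 0.04 0 0.0854" --pt "0 0 8 0.025 0.043 0 0.0854" --pt "0 0 8 0.02 0.045 0 0.0854"

```text
clock: 0.9
eef_pos: [425.5, -394.8, 231.4]
tool_rot: [3.14, -0.0, 1.139]
force: [1.0, -0.2, -0.3]
width: 85.3
gripper_force: 0.0
```

Call:
move_arm --pt "0 0 5.3 0.015 0.047 0 0.0854" --pt "0 0 5.3 0.015 0.047 0 0.0854" --pt "0 0 0 0.015 0.047 0 0.06" --pt "0 0 0 0.01 0.048 0 0.05" --pt "0 0 0 0.01 0.048 0 0.05"

```text
clock: 1.4
eef_pos: [489.2, -157.7, 231.5]
tool_rot: [3.141, 0.0, 1.318]
force: [1.8, 0.1, 0.0]
width: 50.1
gripper_force: 0.0
```

Call:
move_arm --pt "0 0 0 0.0 0.049 0 0.05" --pt "0 0 0 0.0 0.049 0 0.05" --pt "0 0 0 0.0 0.049 0 0.05" --pt "0 0 0 -0.01 0.048 0 0.05" --pt "0 0 0 -0.015 0.047 0 0.05"

```text
clock: 1.9
eef_pos: [464.1, 84.7, 231.6]
tool_rot: [3.14, -0.001, 1.318]
force: [1.0, -0.1, -0.0]
width: 50.2
gripper_force: 0.0
```

Call:
move_arm --pt "0 0 0 -0.015 0.045 0 0.05" --pt "0 0 0 -0.015 0.045 0 0.05" --pt "0 0 0 -0.015 0.045 0 0.05" --pt "0 0 0 -0.015 0.04 0 0.05" --pt "0 0 0 -0.01 0.02 0 0.05"

```text
clock: 2.4
eef_pos: [392.2, 281.8, 231.7]
tool_rot: [-3.141, -0.003, 1.323]
force: [0.0, 0.5, 0.1]
width: 49.6
gripper_force: 0.0
```

Call:
move_arm --pt "0 0 0 0 0.003 -0.03 0.05" --pt "0 0 0 0 0 -0.04 0.05" --pt "0 0 0 0 0 -0.04 0.05" --pt "0 0 0 0 0 -0.03 0.05" --pt "0 0 0 0 0 -0.005 0.05"

```text
clock: 2.9
eef_pos: [392.1, 279.1, 83.7]
tool_rot: [-3.138, 0.005, 1.318]
force: [-0.1, -0.3, 0.9]
width: 50.1
gripper_force: 0.0
```

Call:
move_arm --pt "0 0 0 0 0 0 0.03" --pt "0 0 0 0 0 0 0.015" --pt "0 0 0 0 0 0 0.0" --pt "0 0 0 0 0 0 0.0" --pt "0 0 0 0 0 0 0.0"

```text
clock: 3.4
eef_pos: [391.6, 282.0, 87.9]
tool_rot: [-3.14, -0.002, 1.32]
force: [-8.3, 3.7, 3.6]
width: 8.4
gripper_force: 58.5
```

Call:
move_arm --pt "0 0 0 0.0059 -0.0015 0.0125 0" --pt "0 0 0 0.0072 -0.0019 0.0118 0" --pt "0 0 0 0.0082 -0.0021 0.0111 0" --pt "0 0 0 0.0092 -0.0024 0.0101 0" --pt "0 0 0 0.0102 -0.0026 0.0091 0"

```text
clock: 3.9
eef_pos: [430.3, 272.1, 143.1]
tool_rot: [-3.136, -0.001, 1.321]
force: [-10.0, 3.7, 5.3]
width: 8.8
gripper_force: 58.4
```

Call:
move_arm --pt "0 0 0 0.011 -0.0029 0.0081 0" --pt "0 0 0 0.0117 -0.003 0.0068 0" --pt "0 0 0 0.0124 -0.0032 0.0056 0" --pt "0 0 0 0.0128 -0.0033 0.0044 0" --pt "0 0 0 0.0132 -0.0034 0.0029 0"

```text
clock: 4.4
eef_pos: [494.5, 255.7, 172.3]
tool_rot: [-3.141, -0.002, 1.319]
force: [-2.5, 0.8, 3.4]
width: 8.4
gripper_force: 61.8
```

Call:
move_arm --pt "0 0 0 0.0135 -0.0035 0.0016 0" --pt "0 0 0 0.0135 -0.0035 0.0002 0" --pt "0 0 0 0.0135 -0.0035 -0.0011 0" --pt "0 0 0 0.0132 -0.0034 -0.0026 0" --pt "0 0 0 0.013 -0.0034 -0.0039 0"

```text
clock: 4.9
eef_pos: [563.7, 237.9, 164.6]
tool_rot: [3.14, -0.003, 1.318]
force: [0.5, 3.6, -3.5]
width: 8.6
gripper_force: 61.5
```

Call:
move_arm --pt "0 0 0 0.0125 -0.0032 -0.0053 0" --pt "0 0 0 0.0119 -0.0031 -0.0064 0" --pt "0 0 0 0.0112 -0.0029 -0.0077 0" --pt "0 0 0 0.0053 -0.0014 -0.0043 0" --pt "0 0 0 0 0 0 0"

```text
clock: 5.4
eef_pos: [605.3, 227.0, 138.3]
tool_rot: [3.14, -0.002, 1.317]
force: [2.5, 5.1, 3.2]
width: 9.0
gripper_force: 62.2
```

Call:
move_arm --pt "0 0 0 0 0 0 0.02" --pt "0 0 0 0.002 -0.0005 -0.002 0.022" --pt "0 0 0 0.004 -0.001 -0.003 0.022" --pt "0 0 0 0.003 -0.0008 -0.002 0.022" --pt "0 0 0 0 0 0 0.022"

```text
clock: 5.9
eef_pos: [613.0, 222.9, 132.4]
tool_rot: [3.141, 0.001, 1.317]
force: [1.5, -0.2, 3.7]
width: 21.9
gripper_force: 2.0
```

Call:
move_arm --pt "0 0 0 0 0 0.01 0.022" --pt "0 0 0 0 0 0.02 0.022" --pt "0 0 0 0 0 0.03 0.022" --pt "0 0 0 0 0 0.04 0.022" --pt "0 0 0 0 0 0.04 0.022"

```text
clock: 6.4
eef_pos: [611.4, 223.0, 273.2]
tool_rot: [-3.14, 0.002, 1.318]
force: [0.2, 0.1, 1.2]
width: 22.3
gripper_force: 0.0
```

```bash
python3 - <<'E'
from h import *
for c in("scene","top"):
    im,d=eyes.get_image(c); cv2.imwrite(f"pics/{c}1.png",im)
    for n in("brass_adapter_mid","steel_adapter_mid","blue_lid_handle"):
        for r in finder.pinpoint(c,n)[:3]: print(c,n,round(r["confidence"],2),w(c,r["location"]).round(0))
a,b=cv2.imread("pics/scene1.png"),cv2.imread("pics/top1.png")
cv2.imwrite("pics/both1.png",np.hstack([cv2.resize(a[100:340,230:530],(400,320)),cv2.resize(b[140:380,120:420],(400,320))]))
E
```

```text
scene brass_adapter_mid 0.69 [427. 230.  35.]
scene steel_adapter_mid 0.36 [453. 316.  31.]
scene blue_lid_handle 0.86 [390. 520.  78.]
scene blue_lid_handle 0.79 [611. 231. 149.]
scene blue_lid_handle 0.58 [587. 467.  74.]
top brass_adapter_mid 0.68 [427. 229.  33.]
top steel_adapter_mid 0.56 [448. 317.  32.]
top blue_lid_handle 0.98 [388. 523.  75.]
top blue_lid_handle 0.88 [611. 230. 153.]
top blue_lid_handle 0.6 [585. 468.  78.]
```

View pics/both1.png

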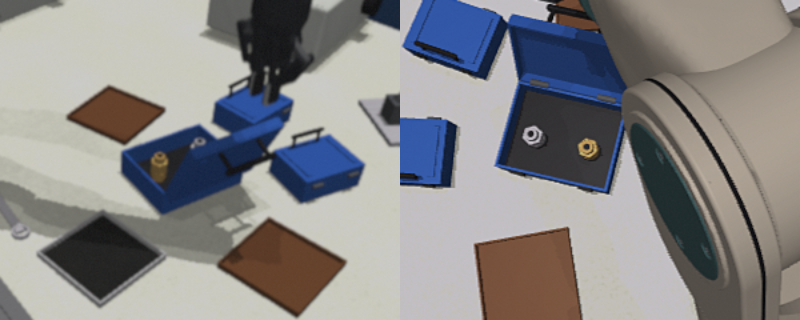

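The lid stands open, leaning back. The brass adapter is on the tray side (crop right half, 588,149) and the steel one is at (535,135).

```bash
python3 - <<'E'
from h import *
for c in("top","scene"):
    im,d=eyes.get_image(c); P=cloud(c,d)
    for nm,x,y in(("brass",427,229),("steel",450,317)):
        m=(np.hypot(P[...,0]-x,P[...,1]-y)<28)&(P[...,2]>20)&(P[...,2]<70)
        q=P[m]; t=q[q[:,2]>56]
        print(c,nm,len(q),"zmax",q[:,2].max().round(1),"neck",len(t),((t.min(0)+t.max(0))/2).round(1),t.mean(0).round(1),np.ptp(t,axis=0).round(1))
        (X,Y),r=cv2.minEnclosingCircle(q[q[:,2]>44][:,:2].astype(np.float32)); print(X,Y,r)
E
```

```text
top brass 185 zmax 65.2 neck 74 [426.3 231.   60.9] [426.3 231.1  61.3] [17.2 18.8  8.7]
425.6773681640625 231.2899627685547 15.602106094360352
top steel 197 zmax 66.1 neck 76 [448.7 318.2  61.1] [448.3 318.   61.3] [18.9 19.3 10.1]
448.9185485839844 317.9974670410156 15.612849235534668
scene brass 212 zmax 65.9 neck 51 [428.2 230.2  61.1] [428.3 229.   62.3] [19.  22.1  9.6]
427.7003173828125 229.46791076660156 14.657109260559082
scene steel 46 zmax 66.0 neck 39 [449.6 316.9  61.1] [448.3 316.6  61.9] [18.7 21.4  9.7]
447.02716064453125 316.2745361328125 11.926836013793945
```

Call:
move_arm --pt "0 0 0 -0.046 0.002 0 0.045" --pt "0 0 0 -0.046 0.002 0 0.045" --pt "0 0 0 -0.046 0.002 0 0.045" --pt "0 0 0 -0.046 0.0015 0 0.045" --pt "0 0 0 0 0 -0.04 0.045"

```text
clock: 7.4
eef_pos: [425.1, 234.0, 235.9]
tool_rot: [3.137, -0.005, 1.323]
force: [2.0, 0.1, -0.7]
width: 45.3
gripper_force: 0.0
```

Call:
move_arm --pt "0 0 0 0 0 -0.045 0.045" --pt "0 0 0 0 0 -0.045 0.045" --pt "0 0 0 0 0 -0.03 0.045" --pt "0 0 0 0 0 -0.015 0.045" --pt "0 0 0 0 0 0 0.045"

```text
clock: 7.9
eef_pos: [426.5, 230.6, 94.8]
tool_rot: [-3.138, 0.004, 1.318]
force: [0.1, -0.2, -0.8]
width: 44.9
gripper_force: 0.0
```

Call:
move_arm --pt "0 0 0 0 0 -0.025 0.045" --pt "0 0 0 0 0 -0.025 0.045" --pt "0 0 0 0 0 -0.017 0.045" --pt "0 0 0 0 0 -0.009 0.045" --pt "0 0 0 0 0 0 0.045"

```text
clock: 8.4
eef_pos: [428.1, 231.5, 20.9]
tool_rot: [-3.141, 0.001, 1.318]
force: [0.0, 0.1, 0.5]
width: 45.0
gripper_force: 0.0
```

Call:
move_arm --pt "0 0 0 0 0 0 0.038" --pt "0 0 0 0 0 0 0.034" --pt "0 0 0 0 0 0 0.02" --pt "0 0 0 0 0 0 0.01" --pt "0 0 0 0 0 0 0.01"

```text
clock: 8.9
eef_pos: [428.9, 231.8, 22.4]
tool_rot: [3.14, -0.001, 1.318]
force: [0.0, -0.1, 5.9]
width: 28.5
gripper_force: 58.8
```

Call:
move_arm --pt "0 0 0 0 0 0.01 0.01" --pt "0 0 0 0 0 0.02 0.01" --pt "0 0 0 0 0 0.03 0.01" --pt "0 0 0 0 0 0.035 0.01" --pt "0 0 0 0 0 0.035 0.01"

```text
clock: 9.4
eef_pos: [427.7, 231.1, 153.1]
tool_rot: [-3.141, 0.0, 1.318]
force: [0.7, 0.4, -1.7]
width: 28.6
gripper_force: 59.4
```

Call:
move_arm --pt "0 0 0 0.006 -0.02 0 0.01" --pt "0 0 0 0.009 -0.03 0 0.01" --pt "0 0 0 0.011 -0.036 0 0.01" --pt "0 0 0 0.011 -0.036 0 0.01" --pt "0 0 0 0.011 -0.036 0 0.01"

```text
clock: 9.9
eef_pos: [476.2, 71.9, 152.1]
tool_rot: [3.141, 0.0, 1.318]
force: [0.3, 0.2, -2.5]
width: 28.4
gripper_force: 59.4
```

Call:
move_arm --pt "0 0 0 0.009 -0.03 0 0.01" --pt "0 0 0 0.006 -0.02 0 0.01" --pt "0 0 0 0 0 -0.02 0.01" --pt "0 0 0 0 0 -0.03 0.01" --pt "0 0 0 0 0 -0.03 0.01"

```text
clock: 10.4
eef_pos: [491.8, 22.8, 71.6]
tool_rot: [3.14, -0.001, 1.317]
force: [0.4, -0.9, -2.6]
width: 28.5
gripper_force: 59.5
```

Call:
move_arm --pt "0 0 0 0 0 -0.02 0.01" --pt "0 0 0 0 0 -0.012 0.01" --pt "0 0 0 0 0 -0.007 0.01" --pt "0 0 0 0 0 0 0.01" --pt "0 0 0 0 0 0 0.01"

```text
clock: 10.9
eef_pos: [491.8, 23.6, 33.0]
tool_rot: [3.14, -0.001, 1.318]
force: [0.7, 0.3, -2.0]
width: 28.6
gripper_force: 59.5
```

Call:
move_arm --pt "0 0 0 0 0 -0.005 0.01" --pt "0 0 0 0 0 -0.004 0.01" --pt "0 0 0 0 0 -0.002 0.01" --pt "0 0 0 0 0 0 0.01" --pt "0 0 0 0 0 0 0.01"

```text
clock: 11.4
eef_pos: [491.2, 23.5, 21.2]
tool_rot: [-3.141, 0.0, 1.318]
force: [-0.2, 0.1, -2.1]
width: 28.0
gripper_force: 59.5
```

Call:
move_arm --pt "0 0 0 0 0 -0.001 0.01" --pt "0 0 0 0 0 0 0.01" --pt "0 0 0 0 0 0 0.01"

```text
clock: 11.7
eef_pos: [491.3, 23.5, 20.2]
tool_rot: [3.142, -0.0, 1.318]
force: [-0.3, -0.8, -2.9]
width: 28.4
gripper_force: 59.5
```

Call:
move_arm --pt "0 0 0 0 0 -0.001 0.01" --pt "0 0 0 0 0 0 0.01" --pt "0 0 0 0 0 0 0.01"

```text
clock: 12.0
eef_pos: [491.3, 23.5, 19.5]
tool_rot: [3.141, -0.0, 1.318]
force: [-1.6, -0.3, 2.6]
width: 28.2
gripper_force: 60.0
```

Contact: the force went from -2.9 to +2.6 N. Lower slightly more, then release gently and retreat.

Call:
move_arm --pt "0 0 0 0 0 -0.0005 0.01" --pt "0 0 0 0 0 0 0.01" --pt "0 0 0 0 0 0 0.01"

```text
clock: 12.3
eef_pos: [491.4, 23.5, 19.4]
tool_rot: [3.141, 0.0, 1.318]
force: [-2.0, -0.9, 8.8]
width: 28.3
gripper_force: 60.5
```

Call:
move_arm --pt "0 0 0 0 0 0 0.032" --pt "0 0 0 0 0 0 0.038" --pt "0 0 0 0 0 0 0.045" --pt "0 0 0 0 0 0 0.05" --pt "0 0 0 0 0 0 0.05"

```text
clock: 12.8
eef_pos: [491.2, 23.5, 18.6]
tool_rot: [-3.141, -0.0, 1.318]
force: [0.6, 0.1, -0.1]
width: 50.2
gripper_force: 0.0
```

Call:
move_arm --pt "0 0 0 0 0 0.01 0.05" --pt "0 0 0 0 0 0.02 0.05" --pt "0 0 0 0 0 0.03 0.05" --pt "0 0 0 0 0 0.04 0.05" --pt "0 0 0 0 0 0.04 0.05"

```text
clock: 13.3
eef_pos: [490.7, 23.4, 160.6]
tool_rot: [-3.141, 0.0, 1.318]
force: [1.6, 0.0, -0.2]
width: 50.4
gripper_force: 0.0
```

Call:
move_arm --pt "0 0 0 0 -0.045 0.01 0.05" --pt "0 0 0 0 -0.045 0 0.05" --pt "0 0 0 0 -0.045 0 0.05" --pt "0 0 0 0 -0.045 0 0.05" --pt "0 0 0 0 -0.045 0 0.05"

```text
clock: 13.8
eef_pos: [490.8, -203.4, 169.6]
tool_rot: [3.141, 0.0, 1.318]
force: [0.4, 0.1, -0.3]
width: 50.1
gripper_force: 0.0
```

```bash
python3 - <<'E'
from h import *
for c in("scene","top"):
    im,d=eyes.get_image(c); cv2.imwrite(f"pics/{c}2.png",im)
    for n in("brass_adapter_mid","steel_adapter_mid","blue_lid_handle"):
        for r in finder.pinpoint(c,n)[:2]: print(c,n,round(r["confidence"],2),w(c,r["location"]).round(0))
a,b=cv2.imread("pics/scene2.png"),cv2.imread("pics/top2.png")
cv2.imwrite("pics/both2.png",np.hstack([cv2.resize(a[100:340,230:530],(400,320)),cv2.resize(b[140:380,120:420],(400,320))]))
E
```

```text
scene brass_adapter_mid 0.66 [491.  25.  36.]
scene steel_adapter_mid 0.59 [451. 319.  29.]
scene blue_lid_handle 0.85 [390. 524.  77.]
scene blue_lid_handle 0.74 [586. 467.  75.]
top brass_adapter_mid 0.6 [488.  21.  30.]
top steel_adapter_mid 0.72 [449. 319.  33.]
top blue_lid_handle 0.97 [613. 226. 148.]
top blue_lid_handle 0.78 [586. 466.  79.]
```

View pics/both2.png

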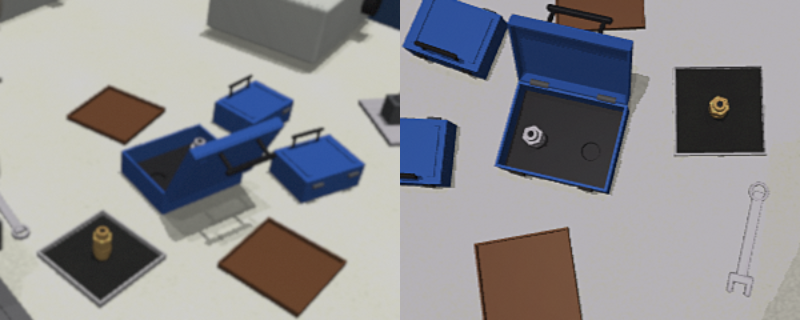

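The brass adapter stands upright in the middle of the black tray (crop 102,243 and 718,107). The steel adapter is still in its pocket (535,135) and the lid is open.

```bash
python3 -c "
from cell import ctrl; print(ctrl.finish_job())"
```

```text
the job is handed in; nothing more can be done
None
```

I handed the job in at about 14 s on the clock: the blue case is open with its lid resting back by itself, the brass adapter stands upright in the black-lined tray, and the steel adapter is still in its pocket.

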